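# Cover the pile of chip trays

## Robot

A 7-joint arm with a two-finger parallel gripper is mounted at the origin on the work surface. World frame = base frame: x ahead of the robot, y to its left, z up, the work surface at z = 0. Lengths are in m, angles in rad, forces in N, time in s.
With the tool pointing down it reaches from about 0.4 to 0.85 m from the base axis. Payload 10.4 kg.
Tool frame: the origin (TCP) lies between the finger pads; the fingertips stand ahead of it and the grasp point (between the pads) lies 3 mm ahead of it (r.tips_ahead is the z of the fingertips in the tool frame, in m); z points along the fingers, y is the line along which they close (so a half turn about z gives the same grasp; the last joint's range is limited). The gripper opens to 87 mm and grips with 3 to 60 N. Pads are 19 mm wide; open, the fingers measure 117 mm over their backs; the gripper's body (75 mm by 190 mm) begins 51 mm behind the grasp point.
Start: joints at [-1.197, 0.332, -0.065, 1.46, 0.022, 1.35, -0.088], TCP at [0.242, 0.576, 0.245] pointing down, gripper open.
Joint ranges: [-2.6, 2.6], [-0.5, 2.12], [-1.47, 1.34], [0.16, 2.42], [-1.27, 4.41], [0.06, 2.06], [-2.6, 2.6]. Speed limits (rad/s): [2.22, 2.22, 2.79, 2.79, 3.14, 3.14, 3.14].

## Interface

Orientations are given as a unit quaternion [x, y, z, w].
In Python, from bench import telemetry, camera, get_calibration, r gives the robot as it stands.
- The arm moves only by the tool drive_tool, never from a script. Its argument "series" is one flat list of numbers, 7 for each row, row after row: the turn, a rotation vector about the tool's x, y, z in units of 5 degrees (1.0 is 5 degrees), then the shift along the tool's x, y, z in units of 40 mm (1.0 is 40 mm), then the opening, from -1 (shut) to 1 (fully open). A call has 1 to 10 rows; each row is the pose to reach, as a shift and turn from the pose commanded when the call began, along the tool's axes at that moment; what a row does not reach only later rows make up. A row lasts 1/12 s, in which the tool goes at most 41.7 mm and 7.16 degrees, less where a joint would pass 70% of its speed; a pose out of reach is approached as far as the arm can. A call with a gripper value outside its range is refused whole. The fingers move at their own pace and stop on an object; "grip_force" is the grip in N (left out, the last holds). Time passes only in rows, so rows that repeat a pose let the fingers close. It gives the time, the measured TCP pose, the force, the opening and the grip force at its end, in the units of the state.
- telemetry.read_state(): the state, without advancing time (a new reading comes with each control period).
- camera(name): name is "scene" or "top" or "wrist"; returns the picture (480x640x3 uint8, red, green, blue); there is no depth.
- get_calibration(name): a dict with "fovy" (degrees; the focal length in pixels is half the picture's height over the tangent of half this angle, whatever the lens; pixels are square), "cx", "cy" (the principal point, pixels), "xyz" and "rotation" of the camera in the world. Camera axes: x right, y up, looking along -z (the intrinsics and any distortion apply to the point x, -y, -z); pixel columns grow to the right and rows downward; lengths in m; the calibration is good to about 2 mm. A picture is of the moment at which its call begins: read the wrist's pose just before it. get_calibration takes no time and is no camera call; for the wrist camera it gives the pose at the moment of the call.
- r.close_job(): hands the job in; it is judged then, once.
The state is a dict: "time": time; "joint_positions": joint angles; "joint_vel": joint speeds; "joint_torque": joint torques, N m; "ee_pos": TCP position; "eef_rot": TCP orientation; "ft_force": force on the tool from outside, world axes, zero at the start; "torque": the same for the moment, N m; "width": finger opening in m; "grip_force": force on a finger pad.
Only numpy, scipy, OpenCV 4.12 (cv2) and the standard library are available. Lean on these libraries where they do the work, as an engineer would, in place of code of your own. Each camera call takes 0.05 s, during which the arm holds its last target. There are 200 camera calls.

## Task

The pile of square chip trays in its lift needs its dust cover. Pick up the full-size square steel cover by its bar (not the small square one nor the round one; leave those two where they are), lower it flat, centred and square to the trays until you feel it touch the pile, whose height you do not know, without pushing the pile down, and only then let go.

Things in the scene. Friction and masses are not known exactly. Their poses are not given: they have to be found in the camera images.
- square_cover_bar (a point): the cover to place: square steel plate 80 x 80 x 6 mm with a bridge handle, 0.17 to 0.34 kg, flat on the bench, handle up. This point: centre of the handle's bar, above the plate's centre and 39 mm above the underside. The bar is 14 mm wide, 14 mm high and 60 mm long along x; z up. The 26 mm under the bar are open but for an 8 mm post at each end.
- tray_lift: cream square housing 120 x 120 x 60 mm, fixed; from its open top stands a centred pile of square black trays, 80 x 80 mm, sides parallel to it. Origin: centre of its underside on the bench; z up, x, y along its sides. The pile's top is level, 80 to 140 mm above the origin (height unknown); it holds still, but sinks if pressed with over 18 N. An equal lift with round carriers is not wanted.
- round_cover_bar (a point): a bystander: round steel cover, 80 mm in diameter, 6 mm thick, with the same handle. This point is the centre of its handle's bar, 39 mm above its underside; the bar runs along x.
- small_cover_bar (a point): a bystander: small square steel cover, 50 x 50 x 6 mm, with a shorter handle (44 mm). This point is the centre of its handle's bar, 39 mm above its underside; the bar runs along x.
Things that resemble listed ones, but are neither listed nor needed, are in the scene too. What is shaped like the part that bears square_cover_bar but green is not meant.

How it is judged:
On the way, in this order (a step that is already met when the one before it is completed fails the run):
1. the square cover is lifted off the bench by the gripper (contact force between the fingers and square_cover above 1 N and height (world z) of square_cover_bar above 0.07 m), for 0.1 s.
2. the square cover touches the tray pile, over its middle, while the gripper still holds it (contact force between the fingers and square_cover above 1 N and contact force between square_cover and tray_lift above 0.3 N and horizontal distance between square_cover_bar and tray_lift below 0.02 m), for 0.1 s.
At the end, for the whole second after the job is handed in: the square cover lies released, flat (within 4.5 degrees) and at rest on the pile of square trays, its centre within 15 mm of the lift's centre line and its handle parallel to either pair of the lift's sides within 11 degrees (horizontal distance between square_cover_bar and tray_lift below 0.015 m and (angle between the x axis of square_cover_bar and the x axis of tray_lift, either way round below 0.2 rad or angle between the x axis of square_cover_bar and the y axis of tray_lift, either way round below 0.2 rad) and angle between square_cover_bar's own z axis and vertical below 0.08 rad and contact force between square_cover and tray_lift above 0.5 N and z of square_cover_bar in the frame of tray_lift above 0.11 m and linear speed of square_cover below 0.02 m/s and contact force between the fingers and square_cover below 0.1 N); the robot touches nothing.
It fails at once if the tray pile is pushed down into its lift by more than 8 mm (distance of tray_pile from where it was at the start of the episode above 0.008 m).
It fails at once if the round cover is moved by more than 30 mm (distance of round_cover_bar from where it was at the start of the episode above 0.03 m).
It fails at once if the small cover is moved by more than 30 mm (distance of small_cover_bar from where it was at the start of the episode above 0.03 m).
It also fails if it takes over 45 s, if anything falls off the work surface, if the arm or the gripper's body presses on something with over 40 N, if the wrist force passes 120 N, or if a joint passes its speed limit or range.

## Working session

There is one attempt and no reset: what is moved stays moved. The work goes in short steps, Python scripts to look and compute and a tool call to move; the robot and the scene stay as the last step left them, time stands still between calls to the robot, and variables do not carry over. Pictures are saved under pics/ and viewed, at most 10 in all, crops included, and the job is handed in when it is done.

Besides the shell and the picture viewer there is one more tool, called in YAML: its name, and indented under it one key for each argument. drive_tool: Moves the arm, as the interface text tells. Its arguments: {"type":"object","properties":{"series":{"type":"array"},"grip_force":{"type":"number"}},"required":["series"]}

```bash
mkdir -p pics; python3 - <<'E'
from bench import telemetry, camera, get_calibration, r
import cv2,numpy as np
for n in ("scene","top"):
    c=get_calibration(n); print(n,c)
    cv2.imwrite(f"pics/{n}0.png",camera(n)[:,:,::-1])
s=telemetry.read_state(); print(s, r.tips_ahead); print(get_calibration("wrist"))
E
```

```text
scene {'fovy': 55.57879182505232, 'cx': 316.03035187385495, 'cy': 238.33383696659945, 'xyz': array([1.17092623, 0.52147833, 0.79125731]), 'rotation': array([0.17202641, 0.3737838 , 0.82966462, 0.37729192])}
top {'fovy': 43.29605107723739, 'cx': 321.81813917443924, 'cy': 239.93788954149085, 'xyz': array([ 0.32672936, -0.00250742,  1.33019606]), 'rotation': array([ 0.05362684, -0.05742313, -0.69879781,  0.71099112])}
{'time': 0.1, 'joint_positions': array([-1.19659675,  0.33284146, -0.0647056 ,  1.46084916,  0.02162748,
        1.34989867, -0.08850325]), 'joint_vel': array([ 0.00021587, -0.00217696, -0.00026063, -0.00191214,  0.00107428,
       -0.0004028 , -0.00148154]), 'joint_torque': array([ 1.77591170e-03, -6.24549580e+01,  2.49464106e-02, -3.90718746e+01,
       -6.14426821e-02,  3.64348583e-02,  2.06603750e-05]), 'ee_pos': array([0.241428  , 0.57614536, 0.24381693]), 'eef_rot': array([ 1.97087425e-01,  9.80385702e-01, -6.44228065e-04, -8.73642617e-05]), 'ft_force': array([ 0.59467256, -0.14087866, -0.0939806 ]), 'torque': array([ 0.0145142 , -0.00783432, -0.06217465]), 'grip_force': 0.0, 'width': 0.0868084516249763} 0.022
{'fovy': 69.18187611329358, 'cx': 325.01844901322113, 'cy': 237.34208051369657, 'xyz': array([0.17784113, 0.60441768, 0.38400377]), 'rotation': array([-0.10723928, -0.07052319,  0.54929964,  0.82570947])}
```

View pics/top0.png

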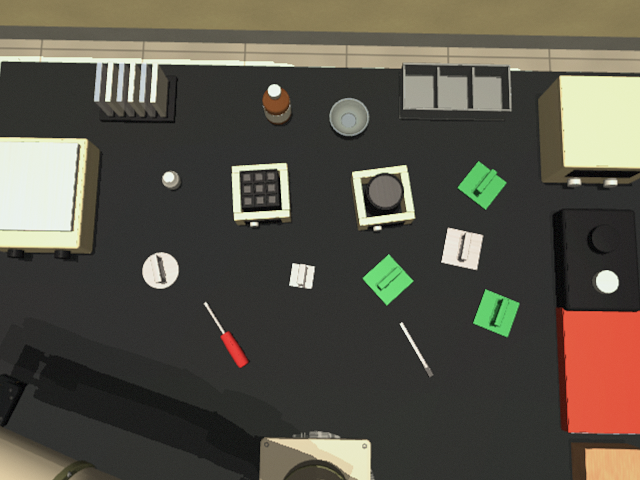

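View pics/scene0.png

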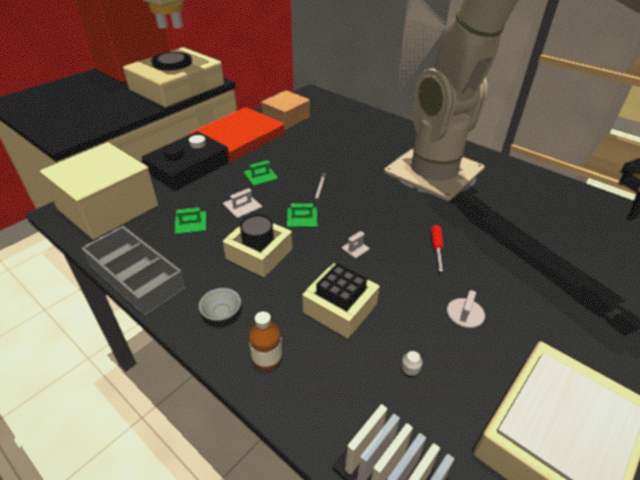

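Top view shows these candidates:
- Covers: white square at (462,249), small white square at (302,276), white round at (160,270), and green ones at (482,185), (388,279) and (496,312).
- Lifts: square trays at (260,192), round carriers at (383,195).

The one meant is the white/steel full-size square at (462,249), with the lift at (260,192) as its place. I'll confirm with a crop and measure.

```bash
cat > h.py <<'E'
from bench import telemetry, camera, get_calibration, r
import cv2,numpy as np
from scipy.spatial.transform import Rotation as R
def ray(c,p):
    f=240/np.tan(np.radians(c['fovy']/2)); p=np.atleast_2d(np.float64(p))
    d=np.c_[(p[:,0]-c['cx'])/f,-(p[:,1]-c['cy'])/f,-np.ones(len(p))]
    return R.from_quat(c['rotation']).apply(d)
def plane(c,p,z):
    d=ray(c,p); return c['xyz']+d*((z-c['xyz'][2])/d[:,2])[:,None]
def tri(c1,p1,c2,p2):
    a=ray(c1,p1)[0];b=ray(c2,p2)[0]
    t=np.linalg.lstsq(np.c_[a,-b],c2['xyz']-c1['xyz'],rcond=None)[0]
    q1=c1['xyz']+a*t[0];q2=c2['xyz']+b*t[1]; return (q1+q2)/2,np.linalg.norm(q1-q2)
def proj(c,P):
    f=240/np.tan(np.radians(c['fovy']/2)); q=R.from_quat(c['rotation']).inv().apply(np.atleast_2d(P)-c['xyz'])
    return np.c_[c['cx']-f*q[:,0]/q[:,2],c['cy']+f*q[:,1]/q[:,2]]
def blobs(img,lo,hi,amin=80):
    m=cv2.inRange(cv2.cvtColor(img,cv2.COLOR_RGB2HSV),lo,hi)
    cs,_=cv2.findContours(m,cv2.RETR_EXTERNAL,cv2.CHAIN_APPROX_NONE)
    return [c for c in cs if cv2.contourArea(c)>amin]
E
python3 - <<'E'
from h import *
t=cv2.imread("pics/top0.png");s=cv2.imread("pics/scene0.png")
ct,cs=get_calibration("top"),get_calibration("scene")
a=cv2.resize(t[215:285,425:500],None,fx=5,fy=5,interpolation=cv2.INTER_CUBIC)
b=cv2.resize(t[155:235,220:300],(400,400),interpolation=cv2.INTER_CUBIC)
cv2.imwrite("pics/crop1.png",np.hstack([cv2.resize(a,(400,400)),b]))
for n,im,c in(("top",t,ct),("scene",s,cs)):
    for k in blobs(im[:,:,::-1].copy(),(0,0,150),(179,60,255)):
        x=cv2.minAreaRect(k); print(n,np.round(x[0]),np.round(x[1]),round(x[2]),plane(c,x[0],.006)[0].round(3)) if cv2.contourArea(k)<3000 else 0
P=plane(ct,(462,249),.006); print(P,proj(cs,P))
print(plane(ct,[(260,192)],.1),proj(cs,plane(ct,[(260,190)],.1)))
print(tri(ct,(259.5,189),cs,(342,284)))
E
```

```text
top [322. 458.] [98. 39.] 2 [ 0.074 -0.015  0.006]
top [413. 345.] [52.  4.] 60 [ 0.311 -0.209  0.006]
top [607. 281.] [22. 22.] 90 [ 0.456 -0.637  0.006]
top [302. 275.] [23. 23.] 8 [0.457 0.035 0.006]
top [160. 270.] [35. 37.] 37 [0.463 0.346 0.006]
top [462. 248.] [37. 36.] 11 [ 0.523 -0.319  0.006]
top [170. 179.] [14. 15.] 90 [0.669 0.337 0.006]
top [383. 195.] [54. 57.] 82 [ 0.642 -0.144  0.006]
top [260. 191.] [54. 56.] 87 [0.645 0.132 0.006]
top [349. 118.] [23. 23.] 45 [ 0.819 -0.064  0.006]
top [274.  90.] [12. 12.] 90 [0.885 0.108 0.006]
top [419.  89.] [32. 39.] 1 [ 0.894 -0.228  0.006]
top [487.  90.] [32. 41.] 6 [ 0.894 -0.384  0.006]
top [452.  89.] [29. 41.] 1 [ 0.896 -0.303  0.006]
top [594.  65.] [12. 89.] 90 [ 0.961 -0.637  0.006]
top [594.  54.] [89.  8.] 1 [ 0.989 -0.638  0.006]
top [498.  52.] [99.  9.] 1 [ 0.989 -0.413  0.006]
top [447.  65.] [202.  36.] 7 [ 0.953 -0.292  0.006]
top [20. 43.] [ 8. 41.] 90 [0.989 0.702 0.006]
scene [442. 469.] [ 9. 30.] 32 [0.795 0.476 0.006]
scene [424. 463.] [10. 44.] 34 [0.807 0.449 0.006]
scene [406. 458.] [ 8. 56.] 36 [0.81
[... 368 characters left out ...]
06]
scene [221. 311.] [12. 13.] 68 [ 0.818 -0.058  0.006]
scene [126. 319.] [38. 19.] 63 [ 0.968 -0.196  0.006]
scene [465. 311.] [34. 33.] 67 [0.464 0.347 0.006]
scene [219. 299.] [19. 22.] 79 [ 0.798 -0.091  0.006]
scene [355. 250.] [25. 12.] 4 [0.466 0.044 0.006]
scene [242. 207.] [17. 36.] 85 [ 0.534 -0.305  0.006]
scene [610. 189.] [51.  6.] 20 [-0.252  0.453  0.006]
scene [196. 139.] [ 8. 15.] 90 [ 0.378 -0.712  0.006]
scene [625. 135.] [31.  5.] 16 [-0.64   0.396  0.006]
[[ 0.5219086  -0.31873621  0.006     ]] [[242.13194619 203.25794973]]
[[0.62065657 0.12305809 0.1       ]] [[342.2103207  273.00402875]]
(array([0.63223678, 0.12797708, 0.07560103]), np.float64(0.0027687676245136267))
```

View pics/crop1.png

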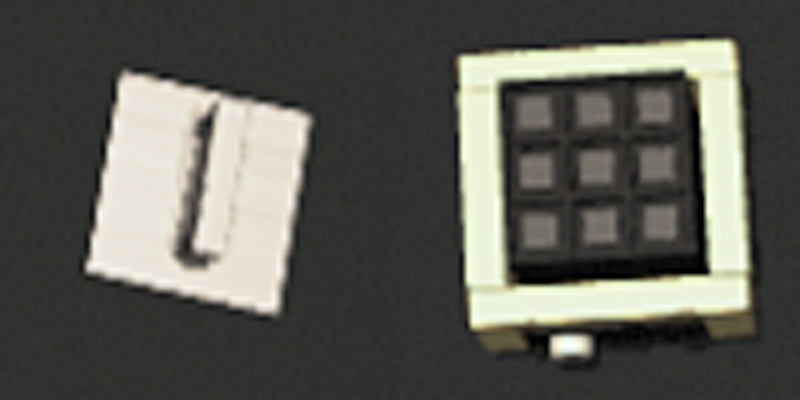

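The crop confirms it: a full-size white square plate with its bar roughly along x. The square-tray lift is on the right. Moving towards the cover.

drive_tool:
  series: [0,0,-2.5,-6.3,-4.8,0,1,0,0,-2.5,-6.3,-4.8,0,1,0,0,-2.5,-6.3,-4.8,0,1,0,0,-2.5,-6.3,-4.8,0,1,0,0,-2.5,-6.3,-4.8,0,1,0,0,-2.5,-6.3,-4.8,0,1,0,0,-2.5,-6.3,-4.8,0,1,0,0,-2.5,-6.3,-4.8,0,1,0,0,-2.5,-6.3,-4.8,0,1,0,0,-2.5,-6.3,-4.8,0,1]

```text
time: 0.93
ee_pos: [0.4004, 0.3008, 0.2445]
eef_rot: [0.091, 0.996, 0.0, -0.0]
ft_force: [-0.8, 0.1, 0.7]
width: 0.0869
grip_force: 0.0
```

drive_tool:
  series: [0,0,0,-3,-7.3,0,1,0,0,0,-5.8,-14.7,0,1,0,0,0,-5.8,-14.7,0,1,0,0,0,-5.8,-14.7,0,1,0,0,0,-5.8,-14.7,0,1,0,0,0,-5.8,-14.7,0,1,0,0,0,-5.8,-14.7,0,1,0,0,0,-5.8,-14.7,0,1,0,0,0,-5.8,-14.7,0,1,0,0,0,-5.8,-14.7,0,1]

```text
time: 1.77
ee_pos: [0.482, -0.1069, 0.2447]
eef_rot: [0.088, 0.996, 0.0, 0.0]
ft_force: [0.8, 1.0, 0.3]
width: 0.0869
grip_force: 0.0
```

drive_tool:
  series: [0,0,0,-1.9,-5,0,1,0,0,0,-1.9,-5,0,1,0,0,0,-1.9,-5,0,1,0,0,0,-1.9,-5,0,1,0,0,0,-1.9,-5,0,1,0,0,0,-1.9,-5,0,1,0,0,0,-1.9,-5,0,1,0,0,0,-1.9,-5,0,1,0,0,0,-1.9,-5,0,1]

```text
time: 2.52
ee_pos: [0.5218, -0.3145, 0.2442]
eef_rot: [0.088, 0.996, 0.001, -0.0]
ft_force: [0.2, 0.5, -0.7]
width: 0.087
grip_force: 0.0
```

```bash
python3 - <<'E'
from h import *
s=telemetry.read_state();c=get_calibration("wrist");im=camera("wrist")
cv2.imwrite("pics/w1.png",im[:,:,::-1]);np.save("w1.npy",c)
print(s['ee_pos'],s['joint_vel'].round(3),c)
P=plane(get_calibration("top"),(462,248.5),.006);print(proj(c,P))
E
```

```text
[ 0.52178422 -0.31446966  0.2441658 ] [-0.009 -0.016  0.004  0.003 -0.001 -0.001  0.005] {'fovy': 69.18187611329358, 'cx': 325.01844901322113, 'cy': 237.34208051369657, 'xyz': array([ 0.4538742 , -0.30117718,  0.38436502]), 'rotation': array([-0.09787018, -0.08267145,  0.63695982,  0.76017698])}
[[319.94548101 212.58397804]]
```

View pics/w1.png

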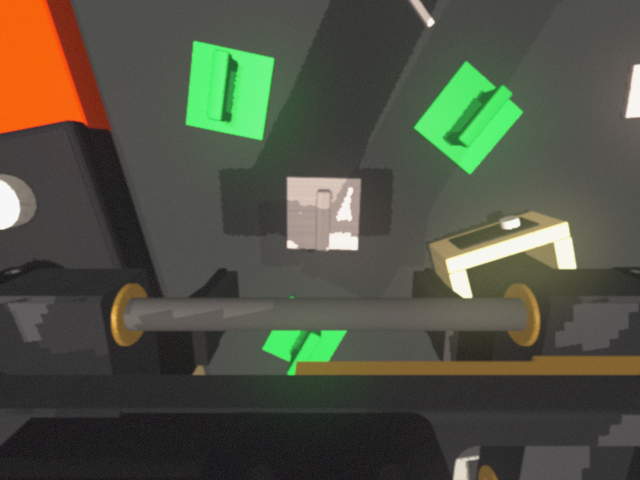

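Wrist view: the plate is centred at about (324,214), and its bar is at about (324,215), parallel to the plate sides.

```bash
python3 - <<'E'
from h import *
im=cv2.imread("pics/w1.png");c=np.load("w1.npy",allow_pickle=True).item()
cv2.imwrite("pics/w1c.png",cv2.resize(im[165:265,270:380],None,fx=6,fy=6,interpolation=cv2.INTER_CUBIC)[:600])
g=im[:,:,2].copy(); 
m=cv2.inRange(im,(75,75,85),(255,255,255)); m[:165]=0;m[265:]=0;m[:,:270]=0;m[:,380:]=0
m=cv2.morphologyEx(m,cv2.MORPH_CLOSE,np.ones((5,5)))
k=max(cv2.findContours(m,0,1)[0],key=cv2.contourArea)
q=cv2.approxPolyDP(cv2.convexHull(k),6,True)[:,0];print(q.tolist())
P=plane(c,q,.006);print(P.round(4),np.linalg.norm(P-np.roll(P,1,0),axis=1).round(4),P.mean(0))
E
```

```text
[[286, 177], [360, 178], [379, 264], [301, 264], [289, 256]]
[[ 0.4784 -0.3478  0.006 ]
 [ 0.4934 -0.2696  0.006 ]
 [ 0.5938 -0.2627  0.006 ]
 [ 0.5781 -0.3508  0.006 ]
 [ 0.5663 -0.3625  0.006 ]] [0.0891 0.0796 0.1006 0.0895 0.0166] [ 0.54201206 -0.31867545  0.006     ]
```

View pics/w1c.png

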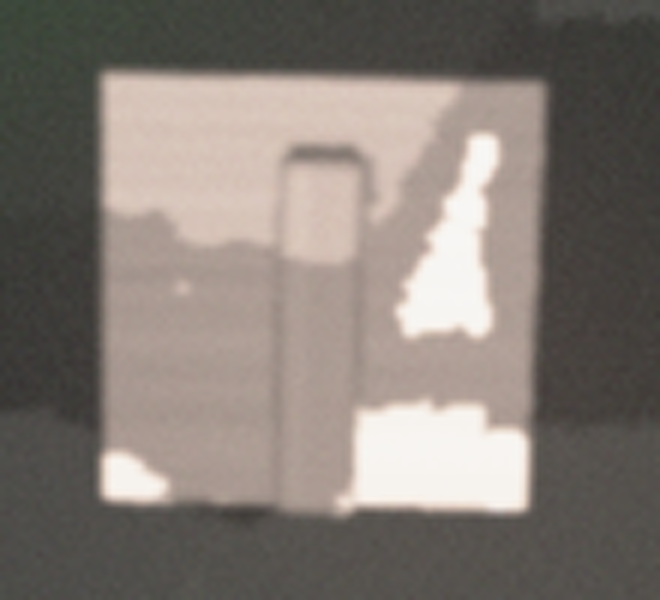

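Enlarged crop: plate corners (286.7,177), (360.8,178.3), (358,250.5), (286.8,248.3); bar-top ends (323.5,191.7) and (322.7,250.4).

```bash
python3 - <<'E'
from h import *
c=np.load("w1.npy",allow_pickle=True).item();ct=get_calibration("top")
q=[(286.7,177),(360.8,178.3),(358,250.5),(286.8,248.3)]
P=plane(c,q,.006);print(P.round(4),np.linalg.norm(P-np.roll(P,1,0),axis=1).round(4),P.mean(0))
B=plane(c,[(323.5,191.7),(322.7,250.4)],.046);d=B[1]-B[0];print(B.round(4),np.linalg.norm(d),B.mean(0),np.degrees(np.arctan2(d[1],d[0])))
for e in P-np.roll(P,1,0): print(np.degrees(np.arctan2(e[1],e[0])).round(1))
f=lambda x,y:(425+x/400*75,215+y/400*70)
for a,b in(((323.5,191.7),f(212,253)),((322.7,250.4),f(233,103))): print(tri(c,a,ct,b))
s=telemetry.read_state();print(s['ee_pos'],np.degrees(R.from_quat(s['eef_rot']).as_matrix()),)
E
```

```text
[[ 0.4786 -0.347   0.006 ]
 [ 0.4939 -0.2688  0.006 ]
 [ 0.5736 -0.284   0.006 ]
 [ 0.5569 -0.3631  0.006 ]] [0.0799 0.0797 0.0812 0.0808] [ 0.52572805 -0.31572251  0.006     ]
[[ 0.4961 -0.3098  0.046 ]
 [ 0.5545 -0.3211  0.046 ]] 0.059572568634260935 [ 0.52530191 -0.31546231  0.046     ] -10.917282786067485
168.4
78.9
-10.8
-101.9
(array([ 0.49214397, -0.30928129,  0.06811073]), np.float64(0.002291813611622007))
(array([ 0.54808346, -0.3196222 ,  0.06604734]), np.float64(0.0011241178960009657))
[ 0.52177002 -0.31445595  0.24442802] [[-5.64164347e+01  9.99959406e+00  1.89749017e-02]
 [ 9.99961075e+00  5.64163814e+01  7.77717649e-02]
 [-5.11048484e-03  7.98897819e-02 -5.72957236e+01]]
```

Sizes check out (80 mm plate, 59.6 mm bar). I'll descend partway and view again for the bar's height.

drive_tool:
  series: [0,0,0.2,-0.1,0,1,1,0,0,0.2,-0.1,0,2,1,0,0,0.2,-0.1,0,2.8,1,0,0,0.2,-0.1,0,2.8,1,0,0,0.2,-0.1,0,2.8,1,0,0,0.2,-0.1,0,2.8,1]

```text
time: 3.07
ee_pos: [0.526, -0.3174, 0.1349]
eef_rot: [0.097, 0.995, -0.0, 0.001]
ft_force: [1.1, -0.1, 1.1]
width: 0.087
grip_force: 0.0
```

```bash
python3 - <<'E'
from h import *
s=telemetry.read_state();c=get_calibration("wrist");im=camera("wrist")
np.save("w2.npy",c);print(s['ee_pos'],s['eef_rot'].round(4))
u=proj(c,(0.5255,-.3156,.03))[0];print(u)
x,y=(int(v) for v in u);x0=max(x-110,0);y0=max(y-85,0);print(x0,y0)
cv2.imwrite("pics/w2c.png",cv2.resize(im[y0:y0+190,x0:x0+230,::-1],None,fx=3,fy=3,interpolation=cv2.INTER_CUBIC))
print(proj(c,[(.4961,-.3098,.046),(.5545,-.3211,.046),(.4961,-.3098,.066)]))
E
```

```text
[ 0.52595303 -0.31744241  0.13491701] [ 9.740e-02  9.952e-01 -2.000e-04  1.300e-03]
[325.57689235 242.23875358]
215 157
[[325.60200231 205.32723143]
 [325.90784072 288.47591925]
 [325.63937904 210.85092392]]
```

View pics/w2c.png

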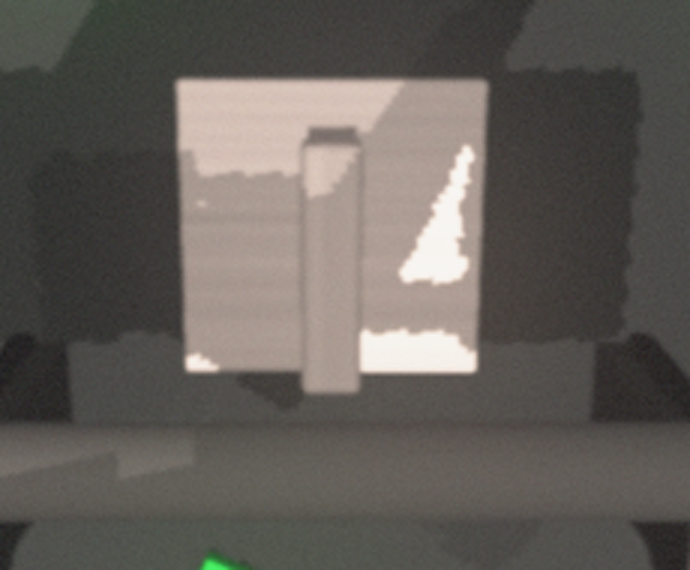

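The bar-top ends, seen at (325.3,205) and (325,287.7), match the points predicted for z = 46 mm within 1 px, so the height is confirmed. Descending and grasping.

drive_tool:
  series: [0,0,0,0,0.04,0.8,1,0,0,0,0,0.04,1.5,1,0,0,0,0,0.04,2,1,0,0,0,0,0.04,2.3,1,0,0,0,0,0.04,2.3,1,0,0,0,0,0.04,2.3,1,0,0,0,0,0.04,2.3,1]

```text
time: 3.7
ee_pos: [0.5263, -0.3168, 0.0427]
eef_rot: [0.098, 0.995, -0.0, 0.001]
ft_force: [0.5, 0.5, 0.2]
width: 0.0873
grip_force: 0.0
```

drive_tool:
  series: [0,0,0,0,0,0,-1,0,0,0,0,0,0,-1,0,0,0,0,0,0,-1,0,0,0,0,0,0,-1,0,0,0,0,0,0,-1,0,0,0,0,0,0,-1,0,0,0,0,0,0,-1,0,0,0,0,0,0,-1,0,0,0,0,0,0,-1,0,0,0,0,0,0,-1]
  grip_force: 30

```text
time: 4.53
ee_pos: [0.5251, -0.316, 0.0404]
eef_rot: [0.098, 0.995, 0.0, -0.0]
ft_force: [0.1, -0.5, -0.2]
width: 0.0284
grip_force: 0.0
```

Still closing; continue.

drive_tool:
  series: [0,0,0,0,0,0,-1,0,0,0,0,0,0,-1,0,0,0,0,0,0,-1,0,0,0,0,0,0,-1,0,0,0,0,0,0,-1,0,0,0,0,0,0,-1]

```text
time: 5.03
ee_pos: [0.525, -0.3162, 0.0405]
eef_rot: [0.098, 0.995, -0.0, 0.0]
ft_force: [0.4, -1.9, -0.0]
width: 0.0138
grip_force: 30.0
```

drive_tool:
  series: [0,0,0,0,0,-0.5,-1,0,0,0,0,0,-1,-1,0,0,0,0,0,-1.8,-1,0,0,0,0,0,-2.6,-1,0,0,0,0,0,-3.4,-1,0,0,0,0,0,-4.2,-1,0,0,0,0,0,-5,-1,0,0,0,0,0,-5.5,-1,0,0,0,0,0,-5.5,-1,0,0,0,0,0,-5.5,-1]

```text
time: 5.87
ee_pos: [0.5252, -0.3159, 0.2606]
eef_rot: [0.098, 0.995, 0.0, 0.0]
ft_force: [0.2, -0.3, -3.5]
width: 0.0134
grip_force: 30.0
```

```bash
python3 - <<'E'
from h import *
t=cv2.imread("pics/top0.png");s=cv2.imread("pics/scene0.png")
print({k:telemetry.read_state()[k] for k in('ee_pos','ft_force','width','grip_force')})
a=cv2.resize(t[150:240,220:300],(356,400),interpolation=cv2.INTER_CUBIC)
b=cv2.resize(s[255:340,295:390],(444,400),interpolation=cv2.INTER_CUBIC)
cv2.imwrite("pics/lift.png",np.hstack([a,b]))
E
```

```text
{'ee_pos': array([ 0.52520702, -0.31592095,  0.26059696]), 'ft_force': array([ 0.16122246, -0.34294424, -3.49507456]), 'width': 0.013439579037255074, 'grip_force': 29.999989438802004}
```

View pics/lift.png

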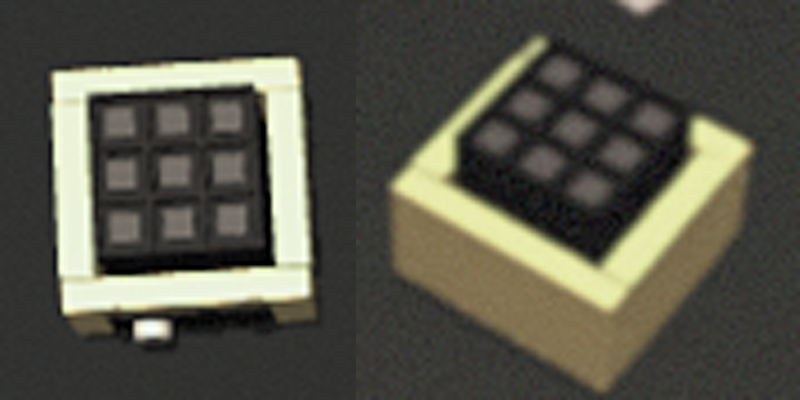

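The lift in both views: the rim corners and the centre cell of the pile are visible. Top-crop rim corners (52,73), (298,58), (313,297), (63,313); centre cell (175,170); scene-crop centre cell (574,129).

```bash
python3 - <<'E'
from h import *
ct,cs=get_calibration("top"),get_calibration("scene")
f=lambda p:(220+p[0]*80/356-.5,150+p[1]*90/400-.5)
g=lambda p:(295+(p[0]-356)*95/444-.5,255+p[1]*85/400-.5)
P=plane(ct,[f(p) for p in((52,73),(298,58),(313,297),(63,313))],.06)
print(P.round(4),np.linalg.norm(P-np.roll(P,1,0),axis=1).round(4),P.mean(0))
for e in P-np.roll(P,1,0): print(np.degrees(np.arctan2(e[1],e[0])).round(1))
Q=plane(cs,[g(p) for p in((393,187),(610,310),(750,150))],.06);print(Q,(Q[0]+Q[2])/2,np.linalg.norm(np.diff(Q,axis=0),axis=1))
for e in np.diff(Q,axis=0): print(np.degrees(np.arctan2(e[1],e[0])).round(1))
for a,b in(((120,122),(655,117)),((175,170),(574,129)),((227,118),(590,188)),((124,225),(560,72)),((231,218),(496,136))):print(tri(ct,f(a),cs,g(b)))
print('rim',tri(ct,f((298,58)),cs,g((610,310))),tri(ct,f((52,73)),cs,g((750,150))))
E
```

```text
[[0.687  0.1914 0.06  ]
 [0.6968 0.0719 0.06  ]
 [0.5781 0.0616 0.06  ]
 [0.568  0.1814 0.06  ]] [0.1193 0.1199 0.1192 0.1202] [0.63245904 0.12657343 0.06      ]
4.8
-85.3
-175.0
94.8
[[0.69851239 0.07560094 0.06      ]
 [0.68863411 0.19314514 0.06      ]
 [0.57265137 0.1850956  0.06      ]] [0.63558188 0.13034827 0.06      ] [0.11795854 0.11626173]
94.8
-176.0
(array([0.64021005, 0.16038387, 0.12117165]), np.float64(0.02502435122937077))
(array([0.63372713, 0.12783112, 0.08296976]), np.float64(0.0006037144984381625))
(array([0.65286386, 0.1248108 , 0.06309102]), np.float64(0.045948055478733076))
(array([0.61443595, 0.13089021, 0.10386638]), np.float64(0.04274005830038378))
(array([0.62685619, 0.09314937, 0.04600981]), np.float64(0.025139370185071445))
rim (array([0.68234673, 0.12272385, 0.01590524]), np.float64(0.11038273728168077)) (array([0.65159715, 0.2007836 , 0.1417431 ]), np.float64(0.050034057991815754))
```

Pile centre is about (0.633, 0.127), top about 0.083, lift yaw about +4.9°. I'll carry the cover past the lift at a safe height so the wrist camera can see the trays.

drive_tool:
  series: [0,0,-0.5,-0.2,0.7,0,-1,0,0,-1,-0.4,1.6,0,-1,0,0,-1.5,-0.6,2.5,0,-1,0,0,-2,-0.8,3.4,0,-1,0,0,-2.5,-1,4.3,0,-1,0,0,-3.2,-1.2,5.2,0,-1,0,0,-3.2,-1.4,6.1,0,-1,0,0,-3.2,-1.6,7,0,-1,0,0,-3.2,-1.8,7.9,0,-1,0,0,-3.2,-2,8.8,0,-1]

```text
time: 6.7
ee_pos: [0.6716, 0.0157, 0.2577]
eef_rot: [-0.042, 0.999, 0.0, -0.002]
ft_force: [0.2, -0.2, -3.8]
width: 0.0137
grip_force: 30.0
```

drive_tool:
  series: [0,0,0,-0.4,0.7,0,-1,0,0,0,-0.8,1.4,0,-1,0,0,0,-1.2,2.1,0,-1,0,0,0,-1.6,2.8,0,-1,0,0,0,-1.6,2.8,0,-1,0,0,0,-1.6,2.8,0,-1,0,0,0,-1.6,2.8,0,-1]

```text
time: 7.28
ee_pos: [0.726, 0.1301, 0.2579]
eef_rot: [-0.041, 0.999, -0.001, -0.002]
ft_force: [-0.4, -1.1, -1.8]
width: 0.0138
grip_force: 30.0
```

```bash
python3 - <<'E'
from h import *
s=telemetry.read_state();c=get_calibration("wrist");im=camera("wrist")
np.save("w3.npy",c);print(s['ee_pos'],s['eef_rot'].round(4))
print(proj(c,[(.633,.127,.083),(.525,.127,.06)]))
cv2.imwrite("pics/w3.png",im[:,:,::-1])
E
```

```text
[0.7259502  0.13008103 0.2578759 ] [-4.140e-02  9.991e-01 -6.000e-04 -1.800e-03]
[[329.16954276 117.6981203 ]
 [339.82947982 -14.24840857]]
```

View pics/w3.png

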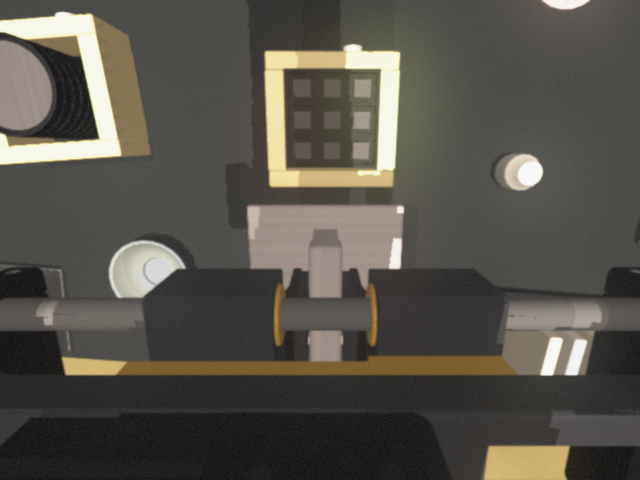

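Wrist view: rim corners (265,53), (400,53), (393,187), (270,187) and centre tray cell (332,120). The held plate's near edge is level (row 207), so it sits square in the grip.

```bash
python3 - <<'E'
from h import *
c=np.load("w3.npy",allow_pickle=True).item();ct,cs=get_calibration("top"),get_calibration("scene")
im=cv2.imread("pics/w3.png")
P=plane(c,[(265,53),(400,53),(393,187),(270,187)],.06)
print(P.round(4),np.linalg.norm(P-np.roll(P,1,0),axis=1).round(4),P.mean(0))
for e in P-np.roll(P,1,0): print(np.degrees(np.arctan2(e[1],e[0])).round(1))
for q in blobs(im[30:190,250:410,::-1].copy(),(0,0,62),(179,80,140),100):
    m=cv2.moments(q);p=(250+m['m10']/m['m00'],30+m['m01']/m['m00']);print(np.round(p,1),cv2.contourArea(q),plane(c,p,.083)[0])
print(tri(c,(332,120),ct,(220+175*80/356-.5,150+170*.225-.5)),tri(c,(332,120),cs,(295+218*95/444-.5,255+129*85/400-.5)))
E
```

```text
[[0.5819 0.066  0.06  ]
 [0.5721 0.1847 0.06  ]
 [0.6895 0.1941 0.06  ]
 [0.6993 0.0754 0.06  ]] [0.1178 0.1192 0.1178 0.119 ] [0.63568757 0.13005199 0.06      ]
-175.4
94.7
4.5
-85.3
[331.9 112.5] 24209.0 [0.62863658 0.12895802 0.083     ]
(array([0.63462508, 0.12881196, 0.07906716]), np.float64(0.0017119278994013453)) (array([0.63496345, 0.12939038, 0.08500631]), np.float64(0.00045494099758680795))
```

All views agree: centre about (0.6355, 0.1295), top about 0.083, yaw 4.6°. Moving over it and partway down (expected contact at TCP z of about 0.123).

drive_tool:
  series: [0,0,0,0.6,0.05,0,-1,0,0,0,1.2,0.1,0,-1,0,0,0,1.8,0.17,0,-1,0,0,0,2.25,0.17,0,-1,0,0,0,2.25,0.17,0.7,-1,0,0,0,2.25,0.17,1.4,-1,0,0,0,2.25,0.17,2.1,-1,0,0,0,2.25,0.17,2.5,-1,0,0,0,2.25,0.17,2.5,-1,0,0,0,2.25,0.17,2.5,-1]

```text
time: 8.17
ee_pos: [0.6358, 0.1287, 0.1602]
eef_rot: [-0.041, 0.999, -0.0, -0.001]
ft_force: [0.1, -0.2, -1.9]
width: 0.0138
grip_force: 30.0
```

drive_tool:
  series: [0,0,0,0,0,0,-1,0,0,0,0,0,0,-1,0,0,0,0,0,0,-1]

```text
time: 8.42
ee_pos: [0.6371, 0.1298, 0.1621]
eef_rot: [-0.041, 0.999, 0.0, 0.001]
ft_force: [-0.1, -0.5, -4.3]
width: 0.0133
grip_force: 30.0
```

drive_tool:
  series: [0,0,0,0,0,0.2,-1,0,0,0,0,0,0.4,-1,0,0,0,0,0,0.5,-1,0,0,0,0,0,0.5,-1,0,0,0,0,0,0.5,-1]

```text
time: 8.83
ee_pos: [0.6361, 0.1298, 0.1399]
eef_rot: [-0.042, 0.999, -0.0, -0.0]
ft_force: [0.4, 0.8, -3.5]
width: 0.0136
grip_force: 30.0
```

drive_tool:
  series: [0,0,0,0,0,0.05,-1,0,0,0,0,0,0.05,-1,0,0,0,0,0,0.05,-1]

```text
time: 9.08
ee_pos: [0.6364, 0.1299, 0.1386]
eef_rot: [-0.042, 0.999, 0.0, 0.0]
ft_force: [-0.2, 0.3, -3.3]
width: 0.0135
grip_force: 30.0
```

drive_tool:
  series: [0,0,0,0,0,0.05,-1,0,0,0,0,0,0.05,-1,0,0,0,0,0,0.05,-1]

```text
time: 9.33
ee_pos: [0.6363, 0.1299, 0.1364]
eef_rot: [-0.042, 0.999, 0.0, -0.0]
ft_force: [-0.1, -0.4, -3.7]
width: 0.0132
grip_force: 30.0
```

drive_tool:
  series: [0,0,0,0,0,0.05,-1,0,0,0,0,0,0.1,-1,0,0,0,0,0,0.1,-1,0,0,0,0,0,0.1,-1]

```text
time: 9.67
ee_pos: [0.6362, 0.1299, 0.1323]
eef_rot: [-0.042, 0.999, -0.0, -0.0]
ft_force: [-0.5, 1.0, -3.2]
width: 0.0139
grip_force: 30.0
```

drive_tool:
  series: [0,0,0,0,0,0.03,-1,0,0,0,0,0,0.03,-1,0,0,0,0,0,0.03,-1]

```text
time: 9.92
ee_pos: [0.6364, 0.1299, 0.1313]
eef_rot: [-0.042, 0.999, 0.0, -0.0]
ft_force: [0.1, 0.2, -2.8]
width: 0.0134
grip_force: 30.0
```

drive_tool:
  series: [0,0,0,0,0,0.03,-1,0,0,0,0,0,0.03,-1,0,0,0,0,0,0.03,-1]

```text
time: 10.17
ee_pos: [0.6363, 0.1299, 0.1301]
eef_rot: [-0.042, 0.999, 0.0, -0.0]
ft_force: [-0.5, -0.2, -3.3]
width: 0.0134
grip_force: 30.0
```

drive_tool:
  series: [0,0,0,0,0,0.03,-1,0,0,0,0,0,0.03,-1,0,0,0,0,0,0.03,-1]

```text
time: 10.42
ee_pos: [0.6363, 0.1299, 0.1288]
eef_rot: [-0.042, 0.999, 0.0, -0.0]
ft_force: [0.2, -0.3, -3.9]
width: 0.0136
grip_force: 30.0
```

drive_tool:
  series: [0,0,0,0,0,0.03,-1,0,0,0,0,0,0.03,-1,0,0,0,0,0,0.03,-1]

```text
time: 10.67
ee_pos: [0.6367, 0.1299, 0.1284]
eef_rot: [-0.042, 0.999, 0.0, 0.0]
ft_force: [-1.5, 0.0, 3.1]
width: 0.0135
grip_force: 30.0
```

Contact: vertical force jumped from about −3.4 to +3.1 N, so roughly 6.5 N rests on the pile, at the expected height and well under 18 N. I'll hold briefly to check it.

drive_tool:
  series: [0,0,0,0,0,0,-1,0,0,0,0,0,0,-1,0,0,0,0,0,0,-1]

```text
time: 10.92
ee_pos: [0.6367, 0.1299, 0.1284]
eef_rot: [-0.042, 0.999, 0.0, 0.0]
ft_force: [-1.9, -0.8, 5.5]
width: 0.0141
grip_force: 30.0
```

drive_tool:
  series: [0,0,0,0,0,0,0,0,0,0,0,0,0,0,0,0,0,0,0,0,0,0,0,0,0,0,0,0,0,0,0,0,0,0,0,0,0,0,0,0,0,0,0,0,0,0,0,0,0]

```text
time: 11.5
ee_pos: [0.6363, 0.1299, 0.1277]
eef_rot: [-0.042, 0.999, 0.0, -0.0]
ft_force: [0.4, 0.3, -0.3]
width: 0.0424
grip_force: 0.0
```

Released, with no residual force. Retreating upward, then to the side for a check.

drive_tool:
  series: [0,0,0,0,0,-0.3,0,0,0,0,0,0,-0.8,0,0,0,0,0,0,-1.5,0,0,0,0,0,0,-2.3,0,0,0,0,0,0,-3,0,0,0,0,0,0,-3,0,0,0,0,0,0,-3,0]

```text
time: 12.08
ee_pos: [0.6373, 0.1298, 0.2505]
eef_rot: [-0.041, 0.999, 0.001, 0.002]
ft_force: [-0.0, -0.2, -0.0]
width: 0.0438
grip_force: 0.0
```

```bash
python3 - <<'E'
from h import *
c=get_calibration("wrist");im=camera("wrist");np.save("w4.npy",c)
cv2.imwrite("pics/w4.png",im[:,:,::-1]);print(telemetry.read_state()['ee_pos'])
E
```

```text
[0.63652293 0.12986726 0.24861528]
```

View pics/w4.png

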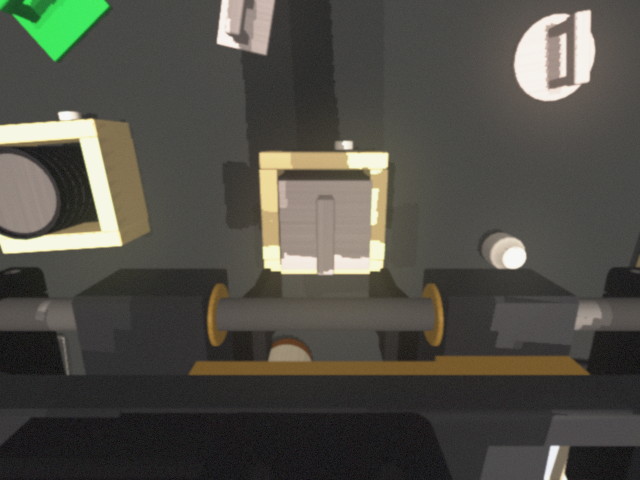

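The cover lies on the trays: the plate spans columns 278–372, centred at about 325, against a rim centred at about 324. It is parallel to the housing and the gripper is clear. Handing in.

```bash
python3 -c "
from bench import r
print(r.close_job())"
```

```text
the job is handed in; nothing more can be done
None
```

The full-size square steel cover is on the square tray pile, lowered until I felt it touch, then released; in the last picture it lies flat, centred and square. The touch put about 6.5–9 N on the pile, under its 18 N limit, and the job was handed in at about 12 s with no verdict shown.

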